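# Put the cookie stamps away in the clip-lid tin

## Robot

A 6-joint arm with a two-finger parallel gripper is mounted at the origin on the work surface. World frame = base frame: x ahead of the robot, y to its left, z up, the work surface at z = 0. Lengths are in mm, angles in rad, forces in N, time in s.
With the tool pointing down it reaches from about 200 to 875 mm from the base axis. Payload 3.4 kg.
Tool frame: the origin (TCP) lies at the very end of the fingers, on their centre line; the grasp point (between the pads) lies 19 mm behind it (grasp_offset is the distance from the TCP to the grasp point, in mm); x points along the fingers, z is the direction in which the jaws open and shut, and the axes are right-handed (so a half turn about x gives the same grasp; the last joint's range is limited). The gripper opens to 94 mm and grips with 3 to 60 N. Pads are 16 mm wide; open, the fingers measure 119 mm over their backs; the gripper's body (75 mm by 177 mm) begins 78 mm behind the grasp point.
Start: joints at [0.984, 0.276, 1.505, -0, 1.361, -0.121], TCP at [258.277, 513.769, 205.493] pointing down, gripper open.
Joint ranges: [-2.89, 2.89], [-0.75, 2.08], [0.22, 2.7], [-1.18, 4.32], [0.11, 2.71], [-2.7, 2.7]. Speed limits (rad/s): [2.57, 2.57, 3.14, 3.14, 3.14, 3.14].

## Interface

Orientations are given as a unit quaternion [x, y, z, w].
In Python, from rig import * gives the robot as it stands. The module is installed in compiled form; this text tells all that it offers.
- The arm moves only by the tool servo_tool, never from a script. Its argument "deltas" is a list of rows, each a list of 7 numbers: the turn, a rotation vector about the world's x, y, z in units of 8 degrees (1.0 is 8 degrees), then the shift along the world's x, y, z in units of 40 mm (1.0 is 40 mm), then the opening, from 0 (shut) to 1 (fully open). In form: [[ax, ay, az, dx, dy, dz, claw], ...]. A call has 1 to 8 rows; each row shifts and turns the commanded pose from where the row before left it; what a row does not reach is not made up. A row lasts 1/10 s, in which the tool goes at most 50 mm and 8.59 degrees, less where a joint would pass 70% of its speed; a pose out of reach is approached as far as the arm can. A call is refused whole if a number of a shift passes 1 or a number of a turn 1, either way. A call with a gripper value outside its range is refused whole. The fingers move at their own pace and stop on an object; the grip force is fixed at half the most. Time passes only in rows, so rows that do not move let the fingers close. It gives the time, the measured TCP pose, the force and the opening at its end, in the units of the state.
- get_obs(): the state, without advancing time (a new reading comes with each control period).
- grab_frame(name): name is "scene" or "side" or "wrist"; returns a dict with "image" (480x640x3 uint8, red, green, blue), "intrinsics" (3x3 intrinsics, pixels), "k1" (the pictures are not rectified: a ray, as slopes to the right and down, at radius r is drawn at 1 + k1 r^2 times it, then the intrinsics apply), "R" (3x3) and "t" (3): a world point X has camera coordinates R X + t. Camera axes: x right, y down, z forward; pixel columns grow to the right and rows downward; lengths in mm; the calibration is good to about 2 mm. A picture is of the moment at which its call begins. There is no depth.
- sign_off(): hands the job in, once; it reports no verdict.
The state is a dict: "time": time; "joint_positions": joint angles; "dq": joint speeds; "tau": joint torques, N m; "tcp_pos": TCP position; "orientation": TCP orientation; "contact_force": force on the tool from outside, world axes, zero at the start; "wrist_torque": the same for the moment, N m; "finger_gap": finger opening in mm.
Only numpy, scipy, OpenCV 4.12 (cv2) and the standard library are available. Lean on these libraries where they do the work, as an engineer would, in place of code of your own. Each camera call takes 0.05 s, during which the arm holds its last target. There are 200 camera calls.

## Task

Put the cookie stamps away: stand every one of them upright on the floor of the round steel tin, close together in a single layer, then set the lid fully home on the tin and press its four snap tabs down, one after another around the rim, until each has snapped shut. Leave the salad spinner, the baking tins, the pie dish and the reamer where they are.

Things in the scene. Friction and masses are not known exactly. Their poses are not given: they have to be found in the camera images.
- tin_in (a point): centre of the inner floor of the round open steel tin, which stands on the shelf and does not shift. Inside: 158 mm across with straight walls, 66 mm deep; walls 3 mm (5 mm at the rim bead); the floor lies 4 mm and the rim 70 mm above the shelf. z is up
- stamp1_mid (a point): a turned wooden cookie stamp (up to seven, all alike; absent ones read None), standing on its face; 52 mm tall, 60 g. Foot: a disc 48 mm across and 14 mm thick with edges bevelled by 2 to 3 mm. Handle: an upright round stem 20 mm across (slightly waisted to look at), from the foot up to the top. This point is on its axis, half-way up, 26 mm above its underside; z is up the handle
- stamp2_mid (a point): cookie stamp, like stamp1 (may be absent)
- stamp3_mid (a point): cookie stamp, like stamp1 (may be absent)
- stamp4_mid (a point): cookie stamp, like stamp1 (may be absent)
- stamp5_mid (a point): cookie stamp, like stamp1 (may be absent)
- stamp6_mid (a point): cookie stamp, like stamp1 (may be absent)
- stamp7_mid (a point): cookie stamp, like stamp1 (may be absent)
- lid_grip (a point): middle of the arched grip bar on the tin's round plastic lid (430 g, lying right way up at the start). x runs along the bar, z is the lid's up. The bar is 76 mm long, 14 wide, 12 high, on a foot at each end; under it is a gap 54 mm long, 20 mm high. The lid's flange top is 26 mm below this point, the tab hinges 29 mm. With the lid home this point is 98 mm above the tin's floor
- lid_flange (a point): lid axis at the flange's underside, 32 mm below lid_grip, same axes. The flange, 176 mm across and 6 mm thick, rests on the tin's rim; the plug under it, 151 mm across bevelled to 146, 8 mm deep, goes inside. Tabs are hinged 90 mm from the axis and 3 mm above this point, at 45 (tab1), 135 (tab2), 225 (tab3), 315 degrees (tab4) from x towards y. Any turn on the tin will do
- tab1_pad (a point): middle of snap tab 1, 15 mm from its hinge: a flap 24 mm long, 40 mm wide along the rim and 3.5 mm thick, hinged on the lid's edge; open it sticks outward, 15 degrees upward; shut it hangs straight down along the outside of the tin. This frame turns with the flap
- tab1 (a joint): how far snap tab 1 is turned: 0 open (15 degrees above level), 1.83 rad shut (straight down). Pressed past 0.9 rad it springs shut by itself and stays; released before, it springs open again. Pressing from above on its outer half takes 3 to 8 N, down to some 14 mm below the hinge; with the lid on the shelf it strikes the shelf before it can snap
- tab2_pad (a point): middle of snap tab 2, like tab1_pad
- tab2 (a joint): snap tab 2, like tab1
- tab3_pad (a point): middle of snap tab 3, like tab1_pad
- tab3 (a joint): snap tab 3, like tab1
- tab4_pad (a point): middle of snap tab 4, like tab1_pad
- tab4 (a joint): snap tab 4, like tab1
- spinner_mid (a point): closed hand-crank salad spinner, 244 mm across, 206 mm tall to the crank knob; point on its axis 80 mm up. A bystander
- pans_mid (a point): stack of three aluminium baking tins, 182 x 262 x 70 mm; point in its middle. A bystander
- dish_mid (a point): glass pie dish, 236 mm across, 43 mm tall; point on the middle of its height at the robot's side, 118 mm from its axis. A bystander
- reamer_mid (a point): wooden citrus reamer lying on the shelf, 154 mm long, 45 mm across its head; point near its middle. A bystander
Mind the look-alikes: they are no part of the job. What is shaped like the part that bears lid_grip but pink is not meant. What is shaped like the part that bears stamp4_mid but purple is not meant.

How it is judged (in metres and radians):
On the way, in this order (a step that is already met when the one before it is completed fails the run):
1. every stamp stands upright on the floor of the tin (horizontal distance between each of stamp1_mid, stamp2_mid, stamp3_mid, stamp4_mid, stamp5_mid, stamp6_mid, stamp7_mid and tin_in below 0.06 m and z of stamp1_mid in the frame of tin_in between 0.02 and 0.031 m and angle between each of stamp1_mid, stamp2_mid, stamp3_mid, stamp4_mid, stamp5_mid, stamp6_mid, stamp7_mid's own z axis and vertical below 0.15 rad and z of stamp2_mid in the frame of tin_in between 0.02 and 0.031 m and z of stamp3_mid in the frame of tin_in between 0.02 and 0.031 m and z of stamp4_mid in the frame of tin_in between 0.02 and 0.031 m and z of stamp5_mid in the frame of tin_in between 0.02 and 0.031 m and z of stamp6_mid in the frame of tin_in between 0.02 and 0.031 m and z of stamp7_mid in the frame of tin_in between 0.02 and 0.031 m), for 0.2 s.
2. the lid is fully home on the tin (horizontal distance between lid_grip and tin_in below 0.008 m and z of lid_grip in the frame of tin_in below 0.101 m and angle between lid_grip's own z axis and vertical below 0.05 rad), for 0.2 s.
3. all four tabs are snapped shut (value of joint each of tab1, tab2, tab3, tab4 above 1.65 rad), for 0.2 s.
At the end, for the whole second after the job is handed in: Every stamp present stands upright (within 8 degrees) on the tin's floor, axis within 60 mm of the tin's; the lid is at rest, flat on the rim (grip point 98 mm above the tin's floor, at most 101; within 8 mm of its axis, tilt under 3 degrees); all four tabs are past 1.65 rad (all of step 1 and all of step 2 and all of step 3 and linear speed of lid below 0.02 m/s); the robot touches nothing.
It fails at once if a bystander is pushed more than 30 mm (distance of any of spinner_mid, pans_mid, dish_mid, reamer_mid from where it was at the start of the episode above 0.03 m).
Of stamp1, stamp2, stamp3, stamp4, stamp5, stamp6, stamp7 only 5 to 7 are there at a start; the rules pass over those that are not, and their reading is None.
At some moment in a run one of stamp1, stamp2, stamp3, stamp4, stamp5, stamp6, stamp7 may be knocked a few centimetres aside while the robot is not near it.
It also fails if it takes over 210 s, if anything falls off the work surface, if the arm or the gripper's body presses on something with over 40 N, if the wrist force passes 120 N, or if a joint passes its speed limit or range.

## Working session

There is one attempt and no reset: what is moved stays moved. The work goes in short steps, Python scripts to look and compute and a tool call to move; the robot and the scene stay as the last step left them, time stands still between calls to the robot, and variables do not carry over. Pictures are saved under pics/ and viewed, about 12 in all and at most 16, crops included, and the job is handed in when it is done.

Besides the shell and the picture viewer there is one more tool, called as name(argument=value, ...), one argument or row to a line, values as JSON. servo_tool: Moves the arm, as the interface text tells. Its arguments: {"type":"object","properties":{"deltas":{"type":"array","items":{"type":"array","items":{"type":"number"}}}},"required":["deltas"]}

```bash
mkdir -p pics; cat > h.py <<'E'
from rig import *
import numpy as np, cv2
def shot(n,f):
    d=grab_frame(n); cv2.imwrite(f'pics/{f}.png',d['image'][:,:,::-1]); np.savez(f'pics/{f}.npz',**{k:d[k] for k in('intrinsics','k1','R','t')}); return d
def ray(d,u,v):
    K=np.array(d['intrinsics']);R=np.array(d['R']);t=np.array(d['t'])
    x=np.array([(u-K[0,2])/K[0,0],(v-K[1,2])/K[1,1]]);y=x.copy()
    for _ in range(30): y=x/(1+d['k1']*(y@y))
    return -R.T@t, R.T@np.array([y[0],y[1],1])
def onz(d,u,v,z):
    c,r=ray(d,u,v); return (c+r*(z-c[2])/r[2])[:2]
def proj(d,X):
    K=np.array(d['intrinsics']);p=np.array(d['R'])@np.array(X,float)+np.array(d['t']);s=p[:2]/p[2];s=s*(1+d['k1']*(s@s))
    return K[0,0]*s[0]+K[0,2],K[1,1]*s[1]+K[1,2]
def load(f): return dict(np.load(f'pics/{f}.npz'))
E
python3 - <<'E'
from h import *
for n in('scene','side','wrist'):
    d=shot(n,n+'0'); print(n,d['k1'],(-np.array(d['R']).T@d['t']).round(),np.array(d['intrinsics'])[0,0])
print(get_obs())
E
```

```text
scene -0.011585564072351624 [1590.  135.  788.] 516.1200556001675
side -0.0029038257322098067 [  446. -1170.   768.] 521.9701877547994
wrist 0.024629651202449483 [185. 549. 384.] 368.4119159148431
{'time': 0.15, 'joint_positions': array([ 9.83966312e-01,  2.76410414e-01,  1.50578003e+00, -5.60834922e-08,
        1.36067011e+00, -1.20997972e-01]), 'dq': array([ 0.00038286, -0.00113063, -0.00326231, -0.00035426, -0.00194786,
        0.00271905]), 'tau': array([ 1.18289390e-04, -4.04925621e+01, -2.37430930e+01,  6.99446490e-02,
        3.15470353e-02, -1.11984341e-04]), 'tcp_pos': array([258.05794411, 513.40520886, 204.85068769]), 'orientation': array([-0.37127826,  0.60231368,  0.37090328,  0.60149933]), 'contact_force': array([-0.76335098,  0.31212281,  0.16221886]), 'wrist_torque': array([-0.00787646, -0.02491975, -0.00660166]), 'finger_gap': 93.97599605657746}
```

View pics/scene0.png

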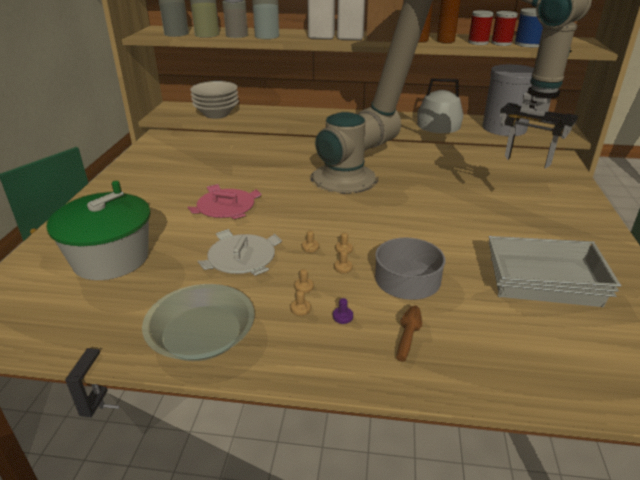

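View pics/side0.png

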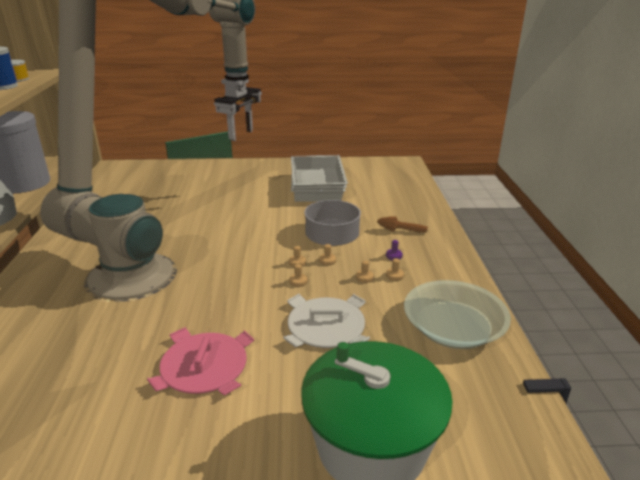

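View pics/wrist0.png

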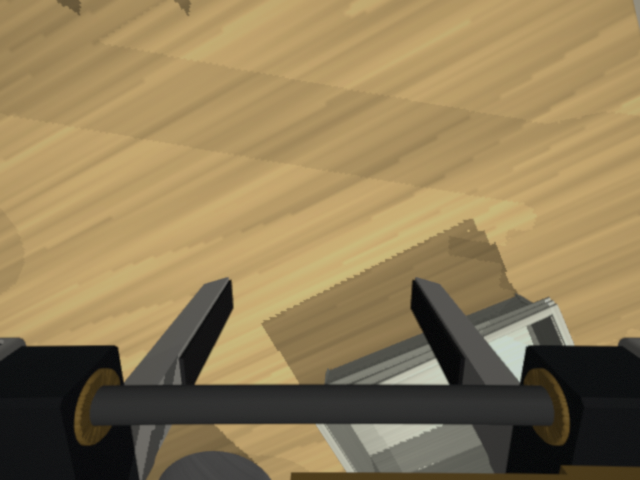

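Candidates at first sight are five wooden stamps, scene (310,243), (344,244), (343,262), (304,282) and (300,303), plus a purple look-alike at (343,312), which I reject. The lids are white at (240,252), which I choose, and pink at (225,203), which I reject. The tin is at (408,268). One close crop comes next to check this.

```bash
python3 - <<'E'
from h import *
a=cv2.imread('pics/scene0.png')[215:335,190:460]; b=cv2.imread('pics/side0.png')[185:355,270:440]
a=cv2.resize(a[:, :],None,fx=2.9,fy=2.9,interpolation=2)  # 783x348
cv2.imwrite('pics/crop1.png',a)
# orange mask: saturation/hue
for n in('scene','side'):
    im=cv2.imread(f'pics/{n}0.png');d=load(n+'0')
    hsv=cv2.cvtColor(im,40)
    for (u,v) in ([(310,240),(303,284),(330,232),(240,330)] if n=='scene' else [(297,256),(395,268),(340,270),(250,280)]): print(n,hsv[v,u])
    m=((hsv[...,0]<=15)&(hsv[...,0]>=8)&(hsv[...,1]>105)&(hsv[...,2]>120)).astype(np.uint8)
    N,L,S,C=cv2.connectedComponentsWithStats(m)
    for s,c in zip(S[1:],C[1:]):
        if 60<s[4]<600: print(n,s,c.round(1),onz(d,*c,20).round(1))
q=get_obs()['orientation']
from scipy.spatial.transform import Rotation as R
print(R.from_quat(q).as_matrix().round(3))
E
```

```text
scene [ 17 141 137]
scene [ 18 142 154]
scene [ 19 132 149]
scene [26 66 89]
side [ 17 132 116]
side [ 17 131 117]
side [ 18 118 177]
side [ 19 118 181]
side [146 326 109  70 299] [204.6 355.5] [ 245.  -338.8]
[[-0.001 -0.893  0.449]
 [-0.001  0.449  0.893]
 [-1.     0.    -0.001]]
```

View pics/crop1.png

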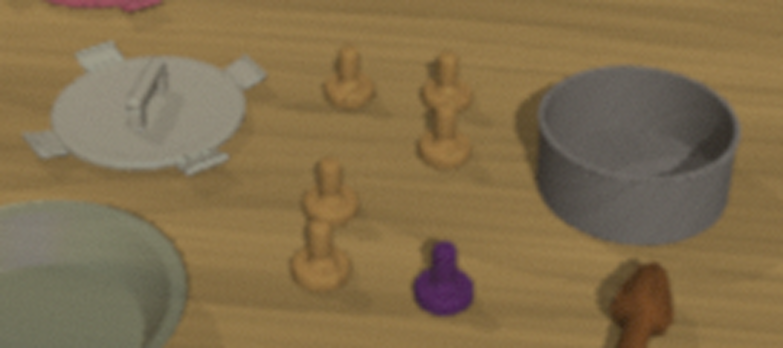

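The crop shows five wooden stamps (tops at scene pixels about (310,233), (344,236), (343,253), (303,272), (300,293)), a purple one rejected, and the white lid with four open tabs. I compute positions and cross-check them in the side view.

```bash
python3 - <<'E'
from h import *
d=load('scene0');s=load('side0')
f=lambda x,y:(190+x/2.9,215+y/2.9)
P={k:onz(d,*f(*v),52) for k,v in dict(A=(348,53),B=(447,60),C=(443,110),D=(329,166),E=(319,226)).items()}
t=[onz(d,*f(*p),70) for p in((538,122),(738,126),(638,66),(638,181))]
print(P,t,(t[0]+t[1])/2,(t[2]+t[3])/2)
tin=np.r_[(t[2]+t[3])[0]/2,(t[0]+t[1])[1]/2]
im=cv2.imread('pics/side0.png');o=(260,185);k=4.2
c=cv2.resize(im[185:325,260:440],None,fx=k,fy=k,interpolation=2)
def dot(X,col):
    u=proj(s,X); cv2.circle(c,(int((u[0]-o[0]+.5)*k),int((u[1]-o[1]+.5)*k)),2,col,-1)
for v in P.values(): dot([*v,52],(255,0,0)); dot([*v,0],(0,0,255))
for a in np.arange(0,6.28,.2): dot([tin[0]+82*np.cos(a),tin[1]+82*np.sin(a),70],(0,255,0))
cv2.imwrite('pics/crop2.png',c)
E
```

```text
{'A': array([446.064262  , -46.83480226]), 'B': array([446.0545787 ,  44.27764832]), 'C': array([526.28008063,  48.39862041]), 'D': array([618.97659349, -36.49374215]), 'E': array([696.75083361, -31.77522876])} [array([559.50484487, 130.80487485]), array([543.6284826 , 295.96158152]), array([461.80036278, 214.5600843 ]), array([630.41536315, 212.61032543])] [551.56666374 213.38322819] [546.10786296 213.58520486]
```

View pics/crop2.png

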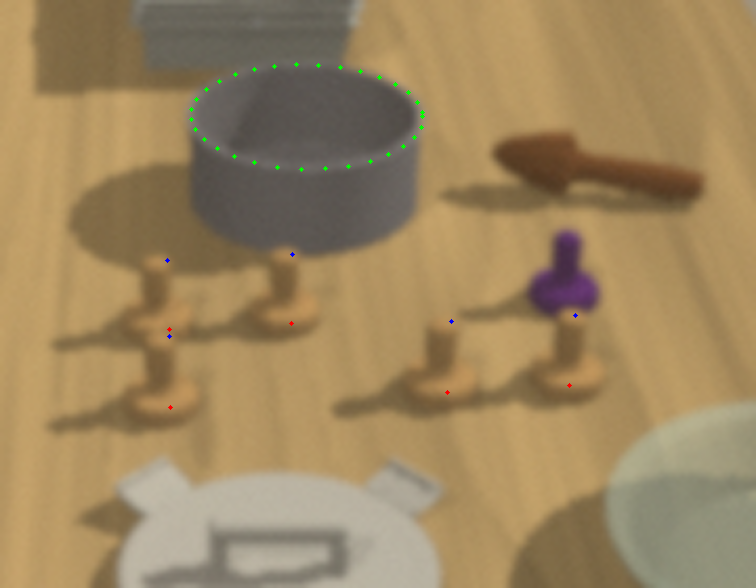

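The side view shows the stamp tops at crop (159,343), (155,265), (285,255), (442,325) and (572,316). The scene-only x is a few mm too large, so I combine both views.

```bash
python3 - <<'E'
from h import *
d=load('scene0');s=load('side0')
f=lambda x,y:(190+x/2.9,215+y/2.9); g=lambda x,y:(260+x/4.2-.5,185+y/4.2-.5)
a=dict(A=(348,53),B=(447,60),C=(443,110),D=(329,166),E=(319,226))
b=dict(A=(159,344),B=(155,265),C=(286,256),D=(442,325),E=(572,316))
def tri(r1,r2):
    A=np.zeros((3,3));y=np.zeros(3)
    for c,v in(r1,r2):
        v=v/np.linalg.norm(v);M=np.eye(3)-np.outer(v,v);A+=M;y+=M@c
    return np.linalg.solve(A,y)
for k in a: print(k,onz(d,*f(*a[k]),52).round(1),onz(s,*g(*b[k]),52).round(1),tri(ray(d,*f(*a[k])),ray(s,*g(*b[k]))).round(1))
t=[onz(s,*g(*p),70) for p in((190,118),(420,120),(305,65),(305,169))];print('tin',(t[0]+t[1])/2,(t[2]+t[3])/2)
# lid flange (z=14 top) : extremes scene crop / bar
for n,p,z in(('bar1',(158,65),46),('bar2',(139,104),46)):print(n,onz(d,*f(*p),z))
for n,p,z in(('bar1',(214,532),46),('bar2',(343,532),46),('Lleft',(118,560),14),('Lright',(440,560),14)):print(n,onz(s,*g(*p),z))
E
```

```text
A [446.1 -46.8] [439.7 -54.5] [439.6 -47.9  47.8]
B [446.1  44.3] [437.7  39.1] [438.2  44.1  48. ]
C [526.3  48.4] [522.2  47.2] [522.7  48.5  50.4]
D [619.  -36.5] [613.  -39.9] [614.  -36.8  49.2]
E [696.8 -31.8] [694.5 -32.7] [695.  -31.8  51. ]
tin [544.34667669 206.4267714 ] [544.79221051 213.25589777]
bar1 [ 479.57821186 -217.32606144]
bar2 [ 543.23620219 -217.81218911]
bar1 [ 467.92060758 -232.25843432]
bar2 [ 536.90383529 -235.1241457 ]
Lleft [ 415.57412631 -213.45105936]
Lright [ 592.21390019 -220.82704428]
```

servo_tool(
  deltas=[
    [0,0,0.26,0.35,-0.9,0,0.6],
    [0,0,0.26,0.35,-0.9,0,0.6],
    [0,0,0.26,0.35,-0.9,0,0.6],
    [0,0,0.26,0.35,-0.9,0,0.6],
    [0,0,0.26,0.35,-0.9,0,0.6],
    [0,0,0.26,0.35,-0.9,0,0.6],
    [0,0,0.26,0.35,-0.9,0,0.6],
    [0,0,0.26,0.35,-0.9,0,0.6],
  ],
)

```text
time: 0.95
tcp_pos: [370.4, 224.3, 205.4]
orientation: [-0.455, 0.541, 0.455, 0.541]
contact_force: [0.4, -0.3, 0.1]
finger_gap: 56.2
```

servo_tool(
  deltas=[
    [0,0,0.25,0.35,-0.9,-0.1,0.6],
    [0,0,0.25,0.35,-0.9,-0.1,0.6],
    [0,0,0.25,0.35,-0.9,-0.1,0.6],
    [0,0,0.25,0.35,-0.9,-0.2,0.6],
    [0,0,0.25,0.35,-0.9,-0.2,0.6],
    [0,0,0,0,0,0,0.6],
  ],
)

```text
time: 1.55
tcp_pos: [441.3, 42.0, 176.4]
orientation: [-0.499, 0.502, 0.498, 0.501]
contact_force: [-0.5, 0.8, 0.6]
finger_gap: 56.0
```

```bash
python3 - <<'E'
from h import *
from scipy.spatial.transform import Rotation as R
d=shot('wrist','wrist1');o=get_obs();print(o['time'],o['tcp_pos'],R.from_quat(o['orientation']).as_matrix().round(3),(-np.array(d['R']).T@d['t']).round())
im=cv2.imread('pics/wrist1.png')
for X in((440,-48),(438,44),(522,48),(614,-37),(695,-32)):
    u=proj(d,[*X,52]);print(X,u)
    if max(map(abs,u))<2000: cv2.circle(im,(int(u[0]),int(u[1])),3,(255,0,0),-1)
cv2.imwrite('pics/w1m.png',im)
E
```

```text
1.6 [440.36429961  44.08046352 176.7777241 ] [[-0.002 -1.     0.005]
 [ 0.     0.005  1.   ]
 [-1.     0.002  0.   ]] [360.  42. 355.]
(440, -48) (np.float64(216.8262062882679), np.float64(232.89595789526544))
(438, 44) (np.float64(324.9562572726471), np.float64(230.07885082486376))
(522, 48) (np.float64(329.6399285657841), np.float64(319.2691214126215))
(614, -37) (np.float64(242.6420374687461), np.float64(404.9638572327895))
(695, -32) (np.float64(252.20122969250818), np.float64(471.4066848507847))
```

View pics/w1m.png

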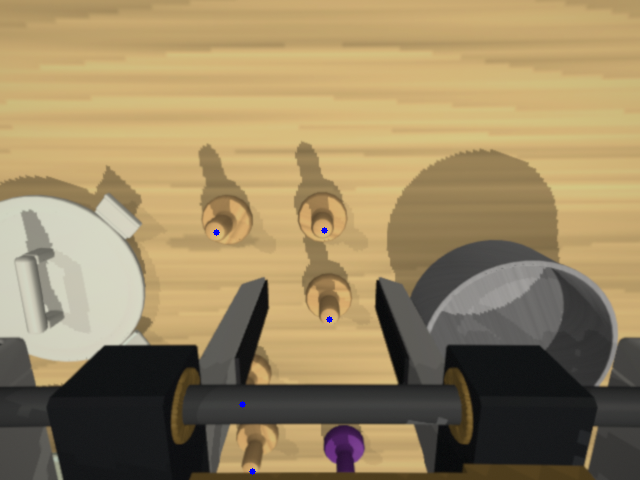

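The wrist view matches the computed tops: (217,231), (325,229), (329,318). Estimates hold to about 2 mm. I grasp stamp B.

servo_tool(
  deltas=[
    [0,0,0,-0.05,0,-0.9,0.6],
    [0,0,0,0,0,-0.9,0.6],
    [0,0,0,0,0,-0.9,0.6],
    [0,0,0,0,0,-0.7,0.6],
    [0,0,0,0,0,-0.5,0.6],
    [0,0,0,0,0,0,0.15],
    [0,0,0,0,0,0,0.05],
    [0,0,0,0,0,0,0.05],
  ],
)

```text
time: 2.4
tcp_pos: [439.3, 46.2, 22.7]
orientation: [-0.501, 0.499, 0.499, 0.501]
contact_force: [0.1, -0.3, -0.4]
finger_gap: 35.9
```

servo_tool(
  deltas=[
    [0,0,0,0,0,0,0.05],
    [0,0,0,0,0,0.5,0.05],
    [0,0,0,0,0,0.9,0.05],
    [0,0,0,0,0,0.9,0.05],
    [0,0,0,0.2,0.4,0.3,0.05],
    [0,0,0,0.4,0.8,0.1,0.05],
    [0,0,0,0.4,0.8,0,0.05],
  ],
)

```text
time: 3.1
tcp_pos: [479.7, 126.5, 131.9]
orientation: [-0.5, 0.499, 0.498, 0.502]
contact_force: [0.3, -0.9, -0.7]
finger_gap: 18.7
```

```bash
python3 - <<'E'
from h import *
d=shot('wrist','wrist2');o=get_obs();print(o['time'],o['tcp_pos'],o['finger_gap'])
im=cv2.imread('pics/wrist2.png')
for r in(79,84):
  for a in np.arange(0,6.28,.1):
    u=proj(d,[544.5+r*np.cos(a),213+r*np.sin(a),70]);cv2.circle(im,(int(u[0]+.5),int(u[1]+.5)),1,(0,255,0),-1)
cv2.imwrite('pics/w2m.png',im)
E
```

```text
3.15 [482.87636972 131.414155   131.53020826] 18.410209243871357
```

View pics/w2m.png

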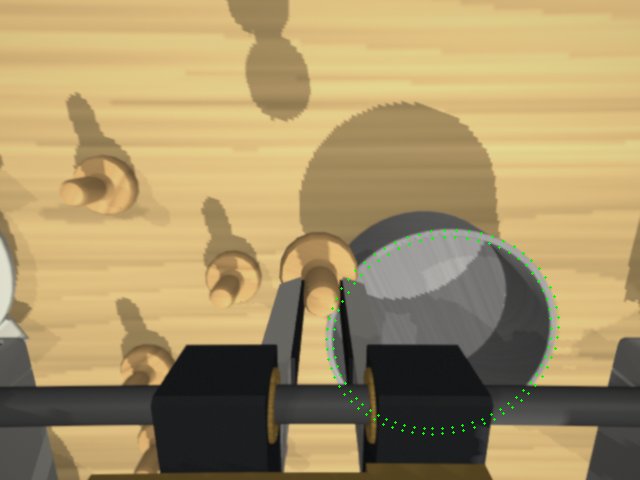

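servo_tool(
  deltas=[
    [0,0,0,0.67,0.51,-0.1,0.05],
    [0,0,0,0.67,0.51,-0.1,0.05],
    [0,0,0,0.67,0.51,0,0.05],
    [0,0,0,0.67,0.51,0,0.05],
    [0,0,0,0,0,0,0.05],
    [0,0,0,0,0,0,0.05],
  ],
)

```text
time: 3.75
tcp_pos: [585.2, 207.4, 121.5]
orientation: [-0.5, 0.5, 0.5, 0.5]
contact_force: [-0.8, -0.4, -1.1]
finger_gap: 18.3
```

servo_tool(
  deltas=[
    [0,0,0,0.13,0.14,0,0.05],
    [0,0,0,0,0,-0.8,0.05],
    [0,0,0,0,0,-0.8,0.05],
    [0,0,0,0,0,-0.5,0.05],
    [0,0,0,0,0,-0.28,0.05],
    [0,0,0,0,0,0,0.05],
    [0,0,0,0,0,0,0.32],
    [0,0,0,0,0,0,0.32],
  ],
)

```text
time: 4.55
tcp_pos: [590.6, 212.6, 27.5]
orientation: [-0.5, 0.5, 0.499, 0.501]
contact_force: [0.3, -0.5, 0.1]
finger_gap: 29.2
```

servo_tool(
  deltas=[
    [0,0,0,0,0,0,0.32],
    [0,0,0,0,0,0.5,0.32],
    [0,0,0,0,0,0.9,0.32],
    [0,0,0,0,0,0.9,0.4],
    [0,0,0,-0.43,-0.9,0,0.6],
    [0,0,0,-0.43,-0.9,0,0.6],
    [0,0,0,-0.43,-0.9,0,0.6],
    [0,0,0,-0.4,-0.9,0,0.6],
  ],
)

```text
time: 5.35
tcp_pos: [521.6, 68.1, 117.9]
orientation: [-0.5, 0.5, 0.5, 0.5]
contact_force: [-0.2, 0.4, -0.1]
finger_gap: 56.5
```

servo_tool(
  deltas=[
    [0,0,0,0,-0.51,0,0.6],
    [0,0,0,0,0,-0.8,0.6],
    [0,0,0,0,0,-0.8,0.6],
    [0,0,0,0,0,-0.5,0.6],
    [0,0,0,0,0,-0.32,0.5],
    [0,0,0,0,0,0,0.05],
    [0,0,0,0,0,0,0.05],
    [0,0,0,0,0,0,0.05],
  ],
)

```text
time: 6.15
tcp_pos: [523.7, 48.7, 22.2]
orientation: [-0.5, 0.5, 0.499, 0.501]
contact_force: [0.0, 0.2, 0.4]
finger_gap: 27.8
```

servo_tool(
  deltas=[
    [0,0,0,0,0,0,0.05],
    [0,0,0,0,0,0.7,0.05],
    [0,0,0,0,0,0.9,0.05],
    [0,0,0,0,0,0.9,0.05],
    [0,0,0,0.15,0.86,0,0.05],
    [0,0,0,0.15,0.86,0,0.05],
    [0,0,0,0.15,0.87,0,0.05],
    [0,0,0,0.15,0.87,0,0.05],
  ],
)

```text
time: 6.95
tcp_pos: [547.4, 188.3, 122.4]
orientation: [-0.5, 0.5, 0.499, 0.501]
contact_force: [0.9, 0.4, -0.9]
finger_gap: 18.6
```

servo_tool(
  deltas=[
    [0,0,0,0.15,0.87,0,0.05],
    [0,0,0,0.15,0.87,0,0.05],
    [0,0,0,0,0,0,0.05],
    [0,0,0,0,0,0,0.05],
  ],
)

```text
time: 7.35
tcp_pos: [558.8, 257.1, 121.7]
orientation: [0.5, -0.5, -0.5, -0.5]
contact_force: [0.4, -1.0, 0.1]
finger_gap: 18.7
```

servo_tool(
  deltas=[
    [0,0,0,0,0,-0.8,0.05],
    [0,0,0,0,0,-0.8,0.05],
    [0,0,0,0,0,-0.5,0.05],
    [0,0,0,0,0,-0.27,0.05],
    [0,0,0,0,0,0,0.05],
    [0,0,0,0,0,0,0.32],
    [0,0,0,0,0,0,0.32],
    [0,0,0,0,0,0,0.32],
  ],
)

```text
time: 8.15
tcp_pos: [559.6, 256.5, 27.5]
orientation: [-0.5, 0.5, 0.5, 0.501]
contact_force: [0.2, -0.3, 0.4]
finger_gap: 30.2
```

servo_tool(
  deltas=[
    [0,0,0,0,0,0.5,0.32],
    [0,0,0,0,0,0.9,0.32],
    [0,0,0,0,0,0.9,0.32],
    [0,0,0,-0.37,-0.95,0,0.4],
    [0,0,0,-0.37,-0.95,0,0.6],
    [0,0,0,-0.37,-0.95,0,0.6],
    [0,0,0,-0.37,-0.95,0,0.6],
    [0,0,0,-0.37,-0.95,0,0.6],
  ],
)

```text
time: 8.95
tcp_pos: [484.5, 65.3, 119.2]
orientation: [0.5, -0.5, -0.5, -0.5]
contact_force: [0.7, -0.7, 0.7]
finger_gap: 56.5
```

servo_tool(
  deltas=[
    [0,0,0,-0.37,-0.95,0,0.6],
    [0,0,0,-0.37,-0.95,0,0.6],
    [0,0,0,-0.37,-0.95,0,0.6],
    [0,0,0,0,0,0,0.6],
    [0,0,0,0,0,0,0.6],
  ],
)

```text
time: 9.45
tcp_pos: [440.8, -47.9, 119.2]
orientation: [-0.499, 0.5, 0.499, 0.501]
contact_force: [0.1, 1.0, 0.2]
finger_gap: 56.5
```

```bash
python3 - <<'E'
from h import *
d=shot('wrist','wrist3');s=shot('side','side3');o=get_obs();print(o['time'],o['tcp_pos'])
im=cv2.imread('pics/wrist3.png')
for X in((440,-48),(614,-37),(695,-32)):
    u=proj(d,[*X,52]);cv2.circle(im,(int(u[0]),int(u[1])),3,(255,0,0),-1)
i2=cv2.imread('pics/side3.png')
for X in((440,-48),(614,-37),(695,-32)):
    u=proj(s,[*X,52]);cv2.circle(i2,(int(u[0]),int(u[1])),1,(255,0,0),-1)
i2=cv2.resize(i2[180:330,250:450],None,fx=3,fy=3)
im=cv2.resize(im,None,fx=.8,fy=.8)[100:384,:]
out=np.zeros((450+150,600,3),np.uint8);out[:450]=i2;k=cv2.resize(im,(300,150));out[450:,:300]=k
cv2.imwrite('pics/w3m.png',out)
E
```

```text
9.55 [441.23033336 -46.67549245 118.97966097]
```

View pics/w3m.png

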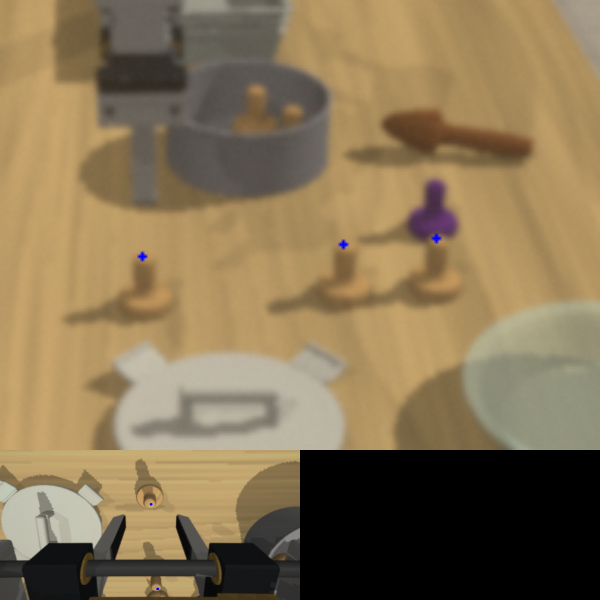

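Side and wrist views agree: two stamps stand in the tin, and the other three are where they were computed. Next is stamp A.

servo_tool(
  deltas=[
    [0,0,0,0,0,-0.8,0.6],
    [0,0,0,0,0,-0.8,0.6],
    [0,0,0,0,0,-0.5,0.6],
    [0,0,0,0,0,-0.33,0.5],
    [0,0,0,0,0,0,0.05],
    [0,0,0,0,0,0,0.05],
    [0,0,0,0,0,0,0.05],
    [0,0,0,0,0,0,0.05],
  ],
)

```text
time: 10.35
tcp_pos: [441.6, -47.4, 22.3]
orientation: [0.501, -0.5, -0.499, -0.5]
contact_force: [-0.7, -0.3, 0.7]
finger_gap: 19.9
```

servo_tool(
  deltas=[
    [0,0,0,0,0,0.7,0.05],
    [0,0,0,0,0,0.9,0.05],
    [0,0,0,0,0,0.9,0.05],
    [0,0,0,0.21,0.9,0,0.05],
    [0,0,0,0.21,0.9,0,0.05],
    [0,0,0,0.21,0.9,0,0.05],
    [0,0,0,0.21,0.9,0,0.05],
    [0,0,0,0.21,0.9,0,0.05],
  ],
)

```text
time: 11.15
tcp_pos: [483.0, 134.0, 122.3]
orientation: [-0.5, 0.5, 0.499, 0.501]
contact_force: [0.2, -0.4, -0.6]
finger_gap: 18.8
```

servo_tool(
  deltas=[
    [0,0,0,0.21,0.9,0,0.05],
    [0,0,0,0.21,0.9,0,0.05],
    [0,0,0,0.21,0.9,0,0.05],
    [0,0,0,0,0,0,0.05],
    [0,0,0,0,0,0,0.05],
  ],
)

```text
time: 11.65
tcp_pos: [507.6, 241.0, 121.7]
orientation: [0.5, -0.5, -0.5, -0.5]
contact_force: [-0.2, -1.0, -0.9]
finger_gap: 18.8
```

servo_tool(
  deltas=[
    [0,0,0,0,0,-0.8,0.05],
    [0,0,0,0,0,-0.8,0.05],
    [0,0,0,0,0,-0.5,0.05],
    [0,0,0,0,0,-0.27,0.05],
    [0,0,0,0,0,0,0.05],
    [0,0,0,0,0,0,0.32],
    [0,0,0,0,0,0,0.32],
    [0,0,0,0,0,0,0.32],
  ],
)

```text
time: 12.45
tcp_pos: [508.4, 240.5, 27.4]
orientation: [-0.5, 0.5, 0.499, 0.501]
contact_force: [-0.4, -1.4, 0.0]
finger_gap: 30.0
```

servo_tool(
  deltas=[
    [0,0,0,0,0,0.5,0.32],
    [0,0,0,0,0,0.9,0.32],
    [0,0,0,0,0,0.9,0.32],
    [0,0,0,0.33,-0.87,0,0.4],
    [0,0,0,0.33,-0.87,0,0.6],
    [0,0,0,0.33,-0.87,0,0.6],
    [0,0,0,0.33,-0.87,0,0.6],
    [0,0,0,0.33,-0.87,0,0.6],
  ],
)

```text
time: 13.25
tcp_pos: [574.4, 65.3, 119.3]
orientation: [-0.5, 0.5, 0.5, 0.5]
contact_force: [0.1, -0.0, 0.1]
finger_gap: 56.2
```

servo_tool(
  deltas=[
    [0,0,0,0.33,-0.87,0,0.6],
    [0,0,0,0.33,-0.87,0,0.6],
    [0,0,0,0.35,-0.85,0,0.6],
    [0,0,0,0,0,0,0.6],
    [0,0,0,0,0,0,0.6],
  ],
)

```text
time: 13.75
tcp_pos: [614.2, -37.6, 118.7]
orientation: [-0.499, 0.501, 0.5, 0.501]
contact_force: [0.3, 0.1, 0.2]
finger_gap: 56.5
```

```bash
python3 - <<'E'
from h import *
d=shot('wrist','wrist4');s=shot('side','side4');o=get_obs();print(o['time'],o['tcp_pos'])
im=cv2.imread('pics/wrist4.png');i2=cv2.imread('pics/side4.png')
for X in((614,-37),(695,-32)):
    for D,I in((d,im),(s,i2)):
        u=proj(D,[*X,52]);cv2.circle(I,(int(u[0]),int(u[1])),1,(255,0,0),-1)
i2=cv2.resize(i2[180:330,250:450],(400,300))
out=np.vstack([np.hstack([i2,i2*0]),cv2.resize(im,(800,600))[150:450]])
cv2.imwrite('pics/w4m.png',out)
E
```

```text
13.85 [613.65568275 -36.09430364 118.74504389]
```

View pics/w4m.png

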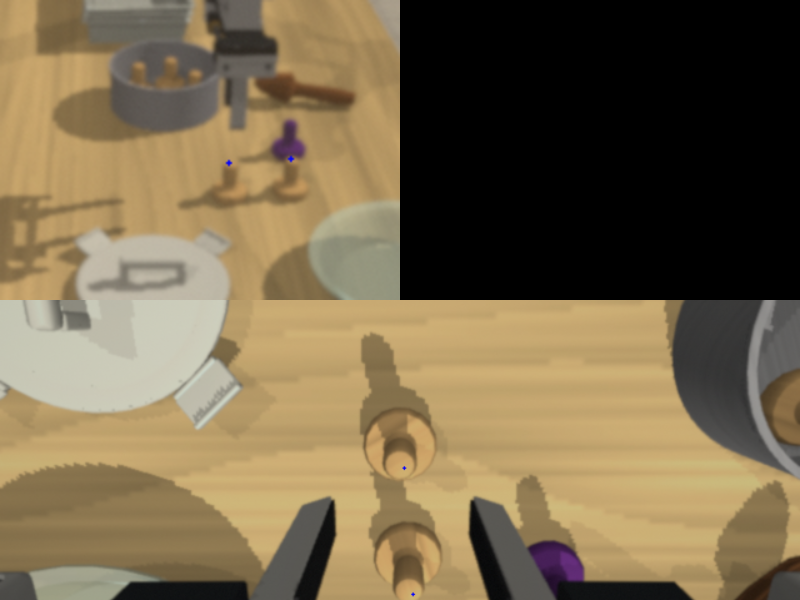

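Three stamps are in the tin, and D and E are on target. The gripper is over D.

servo_tool(
  deltas=[
    [0,0,0,0,0,-0.8,0.6],
    [0,0,0,0,0,-0.8,0.6],
    [0,0,0,0,0,-0.5,0.6],
    [0,0,0,0,0,-0.33,0.5],
    [0,0,0,0,0,0,0.05],
    [0,0,0,0,0,0,0.05],
    [0,0,0,0,0,0,0.05],
    [0,0,0,0,0,0,0.05],
  ],
)

```text
time: 14.65
tcp_pos: [615.2, -37.2, 22.8]
orientation: [-0.501, 0.5, 0.499, 0.501]
contact_force: [-0.9, -0.9, 0.1]
finger_gap: 19.6
```

servo_tool(
  deltas=[
    [0,0,0,0,0,0.7,0.05],
    [0,0,0,0,0,0.9,0.05],
    [0,0,0,0,0,0.9,0.05],
    [0,0,0,-0.44,0.93,0,0.05],
    [0,0,0,-0.44,0.93,0,0.05],
    [0,0,0,-0.44,0.93,0,0.05],
    [0,0,0,-0.44,0.93,0,0.05],
    [0,0,0,-0.44,0.93,0,0.05],
  ],
)

```text
time: 15.45
tcp_pos: [525.7, 150.2, 122.4]
orientation: [-0.5, 0.5, 0.499, 0.501]
contact_force: [-0.2, -0.2, -0.9]
finger_gap: 18.6
```

servo_tool(
  deltas=[
    [0,0,0,-0.44,0.93,0,0.05],
    [0,0,0,0,0,0,0.05],
    [0,0,0,0,0,0,0.05],
  ],
)

```text
time: 15.75
tcp_pos: [508.7, 186.7, 122.2]
orientation: [0.501, -0.499, -0.5, -0.5]
contact_force: [0.4, -0.1, -1.3]
finger_gap: 18.6
```

servo_tool(
  deltas=[
    [0,0,0,0,0,-0.8,0.05],
    [0,0,0,0,0,-0.8,0.05],
    [0,0,0,0,0,-0.5,0.05],
    [0,0,0,0,0,-0.27,0.05],
    [0,0,0,0,0,0,0.05],
    [0,0,0,0,0,0,0.32],
    [0,0,0,0,0,0,0.32],
    [0,0,0,0,0,0,0.32],
  ],
)

```text
time: 16.55
tcp_pos: [509.4, 186.0, 27.3]
orientation: [-0.5, 0.5, 0.499, 0.501]
contact_force: [-0.6, -0.4, -0.2]
finger_gap: 30.0
```

servo_tool(
  deltas=[
    [0,0,0,0,0,0.5,0.32],
    [0,0,0,0,0,0.9,0.32],
    [0,0,0,0,0,0.9,0.32],
    [0,0,0,0.58,-0.68,0,0.4],
    [0,0,0,0.58,-0.68,0,0.6],
    [0,0,0,0.58,-0.68,0,0.6],
    [0,0,0,0.58,-0.68,0,0.6],
    [0,0,0,0.58,-0.68,0,0.6],
  ],
)

```text
time: 17.35
tcp_pos: [625.6, 49.0, 119.2]
orientation: [-0.5, 0.5, 0.5, 0.5]
contact_force: [-0.1, 0.3, -0.3]
finger_gap: 56.4
```

servo_tool(
  deltas=[
    [0,0,0,0.58,-0.68,0,0.6],
    [0,0,0,0.58,-0.68,0,0.6],
    [0,0,0,0.6,-0.69,0,0.6],
    [0,0,0,0,0,0,0.6],
    [0,0,0,0,0,0,0.6],
  ],
)

```text
time: 17.85
tcp_pos: [695.0, -32.3, 118.3]
orientation: [-0.499, 0.501, 0.5, 0.501]
contact_force: [0.1, 0.2, -0.3]
finger_gap: 56.4
```

```bash
python3 - <<'E'
from h import *
d=shot('wrist','wrist5');s=shot('side','side5');o=get_obs();print(o['time'],o['tcp_pos'])
im=cv2.imread('pics/wrist5.png');i2=cv2.imread('pics/side5.png')
for X in((695,-32),):
    for D,I in((d,im),(s,i2)):
        u=proj(D,[*X,52]);cv2.circle(I,(int(u[0]),int(u[1])),1,(255,0,0),-1)
i2=cv2.resize(i2[180:330,250:450],(400,300))
out=np.hstack([i2,cv2.resize(im[60:360],(400,300))])
cv2.imwrite('pics/w5m.png',out)
E
```

```text
17.95 [694.19831253 -30.94961382 118.69151666]
```

View pics/w5m.png

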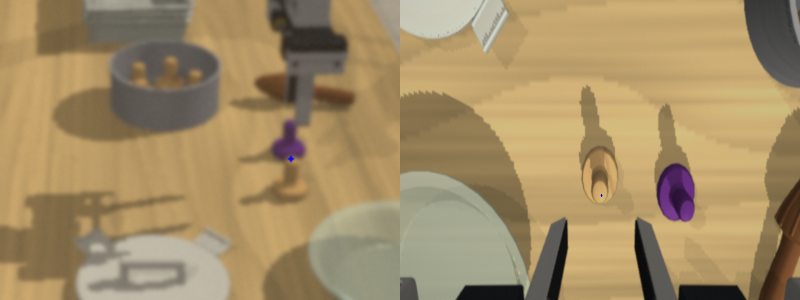

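Four stamps are in the tin (two line up in the side view), and E is centred between the jaws, clear of the purple one.

servo_tool(
  deltas=[
    [0,0,0,0,0,-0.8,0.6],
    [0,0,0,0,0,-0.8,0.6],
    [0,0,0,0,0,-0.5,0.6],
    [0,0,0,0,0,-0.33,0.5],
    [0,0,0,0,0,0,0.05],
    [0,0,0,0,0,0,0.05],
    [0,0,0,0,0,0,0.05],
    [0,0,0,0,0,0,0.05],
  ],
)

```text
time: 18.75
tcp_pos: [696.1, -32.1, 23.0]
orientation: [0.501, -0.5, -0.499, -0.501]
contact_force: [-0.5, -1.8, 1.1]
finger_gap: 20.1
```

servo_tool(
  deltas=[
    [0,0,0,0,0,0.7,0.05],
    [0,0,0,0,0,0.9,0.05],
    [0,0,0,0,0,0.9,0.05],
    [0,0,0,-0.56,0.84,0,0.05],
    [0,0,0,-0.56,0.84,0,0.05],
    [0,0,0,-0.56,0.84,0,0.05],
    [0,0,0,-0.56,0.84,0,0.05],
    [0,0,0,-0.56,0.84,0,0.05],
  ],
)

```text
time: 19.55
tcp_pos: [582.3, 137.3, 122.3]
orientation: [-0.5, 0.5, 0.499, 0.501]
contact_force: [-0.3, -0.7, -0.9]
finger_gap: 18.7
```

servo_tool(
  deltas=[
    [0,0,0,-0.57,0.81,0,0.05],
    [0,0,0,0,0,0,0.05],
    [0,0,0,0,0,0,0.05],
  ],
)

```text
time: 19.85
tcp_pos: [560.4, 169.1, 122.4]
orientation: [0.501, -0.499, -0.5, -0.5]
contact_force: [-0.0, 0.1, -0.8]
finger_gap: 18.7
```

servo_tool(
  deltas=[
    [0,0,0,0,0,-0.8,0.05],
    [0,0,0,0,0,-0.8,0.05],
    [0,0,0,0,0,-0.5,0.05],
    [0,0,0,0,0,-0.27,0.05],
    [0,0,0,0,0,0,0.05],
    [0,0,0,0,0,0,0.32],
    [0,0,0,0,0,0,0.32],
    [0,0,0,0,0,0,0.32],
  ],
)

```text
time: 20.65
tcp_pos: [561.0, 168.4, 27.3]
orientation: [-0.5, 0.5, 0.499, 0.501]
contact_force: [-0.2, -0.3, -0.0]
finger_gap: 29.8
```

servo_tool(
  deltas=[
    [0,0,0,0,0,0.5,0.32],
    [0,0,0,0,0,0.9,0.32],
    [0,0,0,0,0,0.9,0.32],
    [0,0,0,-0.5,-0.7,0.5,0.4],
    [0,0,0,-0.5,-0.7,0.5,0.6],
    [0,0,0,-0.5,-0.7,0.5,0.6],
    [0,0,0,-0.5,-0.7,0,0.6],
    [0,0,0,0,0,0,0.6],
  ],
)

```text
time: 21.45
tcp_pos: [478.1, 54.2, 179.9]
orientation: [-0.5, 0.501, 0.499, 0.501]
contact_force: [0.9, -0.0, 0.1]
finger_gap: 56.3
```

```bash
python3 - <<'E'
from h import *
d=shot('wrist','wrist6');s=shot('scene','scene6');o=get_obs();print(o['time'],o['tcp_pos'])
im=cv2.imread('pics/wrist6.png')
for X in((590.4,213),(558.8,256.6),(507.6,240.6),(508.4,186),(560,168.6)):
    u=proj(d,[*X,56]);cv2.circle(im,(int(u[0]),int(u[1])),2,(255,0,0),-1)
i2=cv2.imread('pics/scene6.png')[220:340,190:460]
out=np.vstack([cv2.resize(i2,(640,284)),im[100:400]])
cv2.imwrite('pics/w6m.png',out)
E
```

```text
21.55 [480.40649577  56.37305638 179.27398369]
```

View pics/w6m.png

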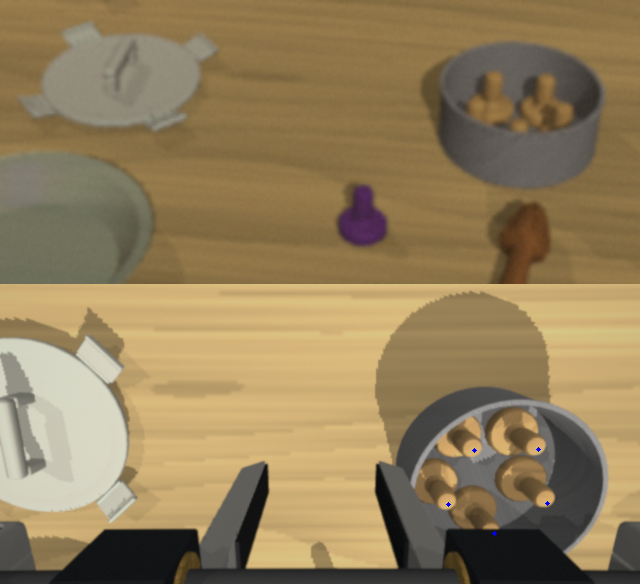

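All five stamps stand upright in the tin. I go over the lid.

servo_tool(
  deltas=[
    [0,0,0,0.07,-0.86,0,0.6],
    [0,0,0,0.07,-0.86,0,0.6],
    [0,0,0,0.07,-0.86,0,0.6],
    [0,0,0,0.07,-0.86,0,0.6],
    [0,0,0,0.07,-0.86,0,0.6],
    [0,0,0,0.07,-0.86,0,0.6],
    [0,0,0,0.07,-0.86,0,0.6],
    [0,0,0,0.07,-0.84,0,0.6],
  ],
)

```text
time: 22.35
tcp_pos: [504.1, -218.7, 178.2]
orientation: [-0.5, 0.5, 0.5, 0.5]
contact_force: [0.1, -0.5, 0.5]
finger_gap: 56.2
```

servo_tool(
  deltas=[
    [0,0,0,0,0,0,0.6],
    [0,0,0,0,0,0,0.6],
  ],
)

```text
time: 22.55
tcp_pos: [503.4, -217.5, 177.9]
orientation: [-0.499, 0.5, 0.5, 0.501]
contact_force: [-0.3, 0.3, -0.8]
finger_gap: 56.4
```

```bash
python3 - <<'E'
from h import *
d=shot('wrist','wrist7');o=get_obs();print(o['time'],o['tcp_pos'])
im=cv2.imread('pics/wrist7.png')
for y in(-225,-211):
  for x in np.linspace(465,541,9):
    u=proj(d,[x,y,46]);cv2.circle(im,(int(u[0]+.5),int(u[1]+.5)),1,(255,0,0),-1)
for a in np.arange(0,6.28,.1):
    u=proj(d,[503+88*np.cos(a),-218+88*np.sin(a),14]);cv2.circle(im,(int(u[0]+.5),int(u[1]+.5)),1,(0,0,255),-1)
cv2.imwrite('pics/w7m.png',im)
E
```

```text
22.6 [ 503.11863631 -216.72214489  178.04869941]
```

View pics/w7m.png

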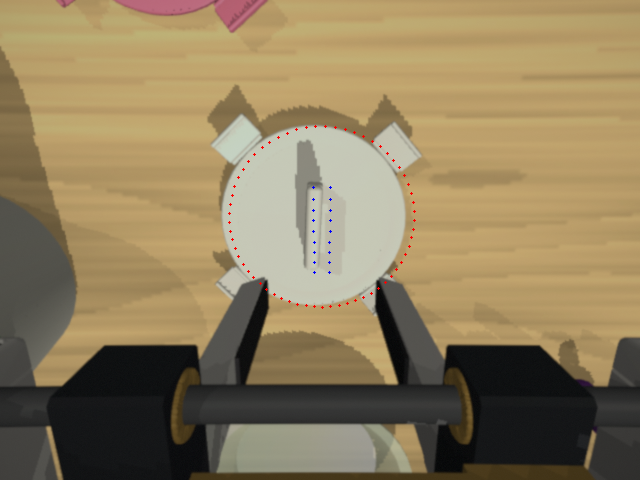

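The lid appears about 8 px left of my overlay, so its centre is near (501.5, -225), with the bar turned about -2 degrees. I correct and grip.

servo_tool(
  deltas=[
    [0,0,-0.25,-0.02,-0.18,-0.5,0.6],
    [0,0,0,0,0,-0.9,0.6],
    [0,0,0,0,0,-0.9,0.6],
    [0,0,0,0,0,-0.7,0.6],
    [0,0,0,0,0,-0.5,0.6],
    [0,0,0,0,0,-0.4,0.4],
    [0,0,0,0,0,0,0.02],
    [0,0,0,0,0,0,0.02],
  ],
)

```text
time: 23.4
tcp_pos: [502.3, -223.9, 23.0]
orientation: [-0.491, 0.508, 0.492, 0.509]
contact_force: [0.4, -1.0, -0.1]
finger_gap: 36.0
```

servo_tool(
  deltas=[
    [0,0,0,0,0,0,0.02],
    [0,0,0,0,0,0,0.02],
    [0,0,0,0,0,0,0.02],
    [0,0,0,0,0,0.3,0.02],
    [0,0,0,0,0,0.6,0.02],
    [0,0,0,0,0,0.8,0.02],
    [0,0,0,0,0,0.8,0.02],
    [0,0,0,0,0,0.8,0.02],
  ],
)

```text
time: 24.2
tcp_pos: [501.0, -224.7, 156.0]
orientation: [-0.49, 0.509, 0.491, 0.509]
contact_force: [0.2, 0.4, -5.2]
finger_gap: 13.5
```

```bash
python3 - <<'E'
from h import *
o=get_obs();print(o['time'],o['tcp_pos'],o['finger_gap'],o['contact_force'])
d=shot('wrist','wrist8');o=get_obs();p=o['tcp_pos']
im=cv2.imread('pics/wrist8.png')
for a in np.arange(0,6.28,.08):
    u=proj(d,[p[0]+88*np.cos(a),p[1]+88*np.sin(a),p[2]+18-26]);cv2.circle(im,(int(u[0]+.5),int(u[1]+.5)),1,(0,0,255),-1)
s=shot('side','side8');i2=cv2.imread('pics/side8.png')[200:380,240:480]
cv2.imwrite('pics/w8m.png',np.vstack([im[80:380],cv2.resize(i2,(400,300)) if 0 else np.hstack([cv2.resize(i2,(400,300)),np.zeros((300,240,3),np.uint8)])]))
E
```

```text
24.2 [ 501.03341501 -224.65636582  156.03129425] 13.457989572202207 [ 0.19602969  0.37094382 -5.19809163]
```

View pics/w8m.png

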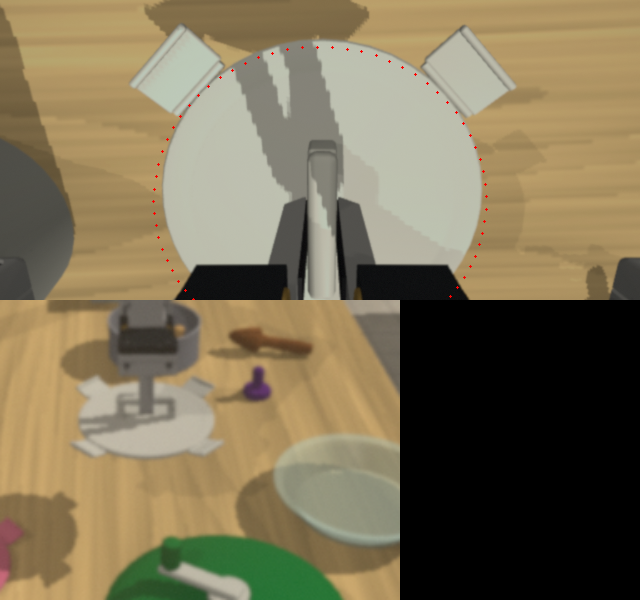

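```bash
python3 - <<'E'
from h import *
from scipy.optimize import least_squares
d=load('wrist8');s=load('side8');print(get_obs()['tcp_pos'],(-d['R'].T@d['t']).round(1))
im=cv2.imread('pics/wrist8.png')
A=np.arange(0,6.28,.01)
def ext(D,x,y,z):
    P=np.array([proj(D,[x+88*np.cos(a),y+88*np.sin(a),z]) for a in A]);return P
obsw=[163,482,120]
L,Rr=240+78/1.667,240+215/1.667; T,B=200+80/1.667,200+157/1.667
def f(q):
    P=ext(d,*q);S=ext(s,*q)
    return np.r_[P[:,0].min()-163,P[:,0].max()-482,P[:,1].min()-120]
r=least_squares(f,[500,-225,146]);print('wrist',r.x,r.fun)
for n in(0,):
    g=lambda q:(lambda S:np.r_[S[:,0].min()-L,S[:,0].max()-Rr,S[:,1].max()-B,S[:,1].min()-T])(ext(s,*q))
    r=least_squares(g,[500,-225,146]);print('side',r.x,r.fun)
E
```

```text
[ 504.44930226 -226.70785283  159.36629497] [ 419.7 -222.6  335. ]
wrist [ 500.95065034 -224.83865442  144.40190144] [-2.84217094e-14  0.00000000e+00 -1.42108547e-13]
side [ 505.66559247 -237.33260809  159.6837478 ] [-0.24514555  0.24502131 -0.41856382  0.48019079]
```

In hand, the lid is level and centred on the TCP in x and y (fit from the wrist picture). I carry it over the tin.

servo_tool(
  deltas=[
    [0,0,0,0.05,0.3,0,0.02],
    [0,0,0,0.1,0.7,0,0.02],
    [0,0,0,0.1,0.9,0,0.02],
    [0,0,0,0.1,0.9,0,0.02],
    [0,0,0,0.1,0.9,0,0.02],
    [0,0,0,0.1,0.9,0,0.02],
    [0,0,0,0.1,0.9,0,0.02],
    [0,0,0,0.1,0.9,0,0.02],
  ],
)

```text
time: 25.1
tcp_pos: [529.4, 33.5, 151.8]
orientation: [-0.489, 0.51, 0.493, 0.508]
contact_force: [0.2, 0.1, -3.6]
finger_gap: 14.1
```

servo_tool(
  deltas=[
    [0,0,0,0.1,0.9,0,0.02],
    [0,0,0,0.1,0.9,0,0.02],
    [0,0,0,0.1,0.9,0,0.02],
    [0,0,0,0.05,0.8,0,0.02],
    [0,0,0,0,0.6,-0.1,0.02],
    [0,0,0,0,0.3,-0.1,0.02],
    [0,0,0,0,0,0,0.02],
    [0,0,0,0,0,0,0.02],
  ],
)

```text
time: 25.9
tcp_pos: [544.7, 206.1, 145.3]
orientation: [-0.491, 0.51, 0.491, 0.508]
contact_force: [-0.5, -0.3, -4.0]
finger_gap: 13.7
```

```bash
python3 - <<'E'
from h import *
print(get_obs()['tcp_pos'])
s=shot('side','side9');c=shot('scene','scene9');d=shot('wrist','wrist9');o=get_obs();print(o['tcp_pos'],o['finger_gap'],o['orientation'])
a=cv2.imread('pics/scene9.png')[190:310,330:490];b=cv2.imread('pics/side9.png')[140:260,260:420];w=cv2.imread('pics/wrist9.png')
cv2.imwrite('pics/w9m.png',np.vstack([np.hstack([cv2.resize(a,(400,300)),cv2.resize(b,(400,300))]),np.hstack([cv2.resize(w,(400,300)),np.zeros((300,400,3),np.uint8)])]))
E
```

```text
[544.73305432 206.09161175 145.29759187]
[545.84534288 205.65449848 146.59052859] 13.79137342043372 [-0.49067931  0.50943607  0.49055754  0.50898134]
```

View pics/w9m.png

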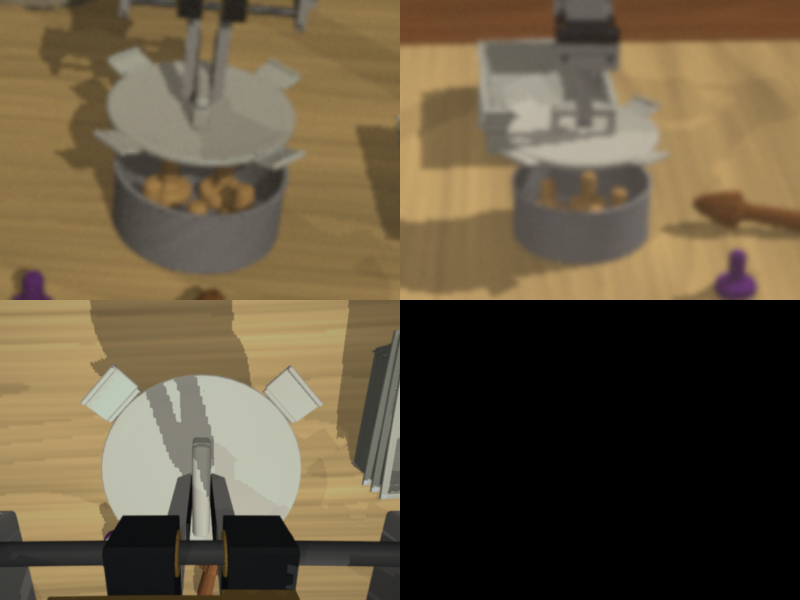

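```bash
python3 - <<'E'
from h import *
A=np.arange(0,6.28,.01)
for n in('wrist1','wrist2','wrist6'):
    d=load(n);im=cv2.imread(f'pics/{n}.png');h=cv2.cvtColor(im,40)
    m=(h[...,1]<60)&(h[...,2]>40)
    for r in(82,84):
        P=np.array([proj(d,[544.5+r*np.cos(a),213+r*np.sin(a),70]) for a in A])
        i=P[:,0].argmax();j=P[:,1].argmin()
        v=int(P[i,1]);row=np.where(m[v,:int(P[i,0])+12])[0].max()
        u=int(P[j,0]);
        P2=np.array([proj(d,[544.5+r*np.cos(a),214+r*np.sin(a),70]) for a in A])
        col=im[int(P[j,1])-8:int(P[j,1])+8,u].sum(1)
        print(n,r,P[i].round(1),'edge',row,'px/mm',P2[:,0].max()-P[i,0],'top',P[j].round(1),col)
E
```

```text
wrist1 82 [617.5 336. ] edge 617 px/mm 1.2094593396021764 top [533.2 263.6] [233 233 230 227 243 322 416 449 445 430 447 435 425 422 424 424]
wrist1 84 [619.9 335.6] edge 617 px/mm 1.210774842625824 top [533.5 261.3] [229 227 233 233 230 227 243 322 416 449 445 430 447 435 425 422]
wrist2 82 [555.  323.4] edge 555 px/mm 1.4152340006040731 top [451.  232.4] [256 255 253 264 312 403 477 497 491 482 488 480 474 483 489 492]
wrist2 84 [557.9 323. ] edge 555 px/mm 1.4166930610539339 top [451.3 229.5] [256 257 255 256 255 253 264 312 403 477 497 491 482 488 480 474]
wrist6 82 [608.1 294.8] edge 607 px/mm 1.229248469716822 top [522.2 218.6] [298 266 241 234 253 332 418 452 450 442 418 358 303 285 277 276]
wrist6 84 [610.6 294.4] edge 607 px/mm 1.2305834517733274 top [522.5 216.2] [321 313 298 266 241 234 253 332 418 452 450 442 418 358 303 285]
```

servo_tool(
  deltas=[
    [0,0,0,-0.04,0.13,0,0.02],
    [0,0,0,0,0,-0.6,0.02],
    [0,0,0,0,0,-0.4,0.02],
    [0,0,0,0,0,-0.2,0.02],
    [0,0,0,0,0,-0.1,0.02],
    [0,0,0,0,0,0,0.02],
  ],
)

```text
time: 26.65
tcp_pos: [544.4, 212.1, 94.7]
orientation: [-0.491, 0.509, 0.491, 0.509]
contact_force: [0.2, -0.6, -4.0]
finger_gap: 13.4
```

servo_tool(
  deltas=[
    [0,0,0,0,0,-0.08,0.02],
    [0,0,0,0,0,-0.05,0.02],
    [0,0,0,0,0,0,0.02],
  ],
)

```text
time: 26.95
tcp_pos: [544.3, 212.2, 89.6]
orientation: [-0.491, 0.509, 0.491, 0.509]
contact_force: [-0.1, 0.3, -4.9]
finger_gap: 13.7
```

servo_tool(
  deltas=[
    [0,0,0,0,0,-0.05,0.02],
    [0,0,0,0,0,-0.05,0.02],
    [0,0,0,0,0,0,0.02],
  ],
)

```text
time: 27.25
tcp_pos: [544.4, 212.3, 85.7]
orientation: [-0.491, 0.509, 0.491, 0.509]
contact_force: [-0.2, 0.3, -2.8]
finger_gap: 13.8
```

servo_tool(
  deltas=[
    [0,0,0,0,0,-0.04,0.02],
    [0,0,0,0,0,0,0.02],
    [0,0,0,0,0,0,0.02],
  ],
)

```text
time: 27.55
tcp_pos: [544.5, 212.3, 85.7]
orientation: [-0.491, 0.508, 0.491, 0.509]
contact_force: [-2.6, -1.1, 6.2]
finger_gap: 13.5
```

servo_tool(
  deltas=[
    [0,0,0,0,0,0,0.35],
    [0,0,0,0,0,0,0.35],
    [0,0,0,0,0,0,0.35],
    [0,0,0,0,0,0.6,0.35],
    [0,0,0,0,0,0.8,0.35],
    [0,0,0,-0.3,0,0.8,0.1],
    [0,0,0,-0.3,0,0,0],
    [0,0,0,0,0,0,0],
  ],
)

```text
time: 28.35
tcp_pos: [519.0, 212.2, 172.3]
orientation: [-0.491, 0.509, 0.491, 0.509]
contact_force: [-0.6, -0.0, 0.8]
finger_gap: 12.2
```

```bash
python3 - <<'E'
from h import *
print(get_obs()['tcp_pos'])
d=shot('wrist','wrist10');s=shot('side','side10');c=shot('scene','scene10')
w=cv2.imread('pics/wrist10.png')
for r,z in((88,76),):
  for a in np.arange(0,6.28,.06):
    u=proj(d,[544+r*np.cos(a),212+r*np.sin(a),z]);cv2.circle(w,(int(u[0]+.5),int(u[1]+.5)),1,(0,0,255),-1)
for k in range(4):
    a=np.radians(45+90*k-2);u=proj(d,[544+111*np.cos(a),212+111*np.sin(a),77]);cv2.circle(w,(int(u[0]+.5),int(u[1]+.5)),2,(255,0,0),-1)
a=cv2.imread('pics/scene10.png')[200:320,330:490];b=cv2.imread('pics/side10.png')[140:260,260:420]
cv2.imwrite('pics/w10m.png',np.vstack([np.hstack([cv2.resize(a,(320,240)),cv2.resize(b,(320,240))]),w[60:420]]))
E
```

```text
[518.98397105 212.2322894  172.32307601]
```

View pics/w10m.png

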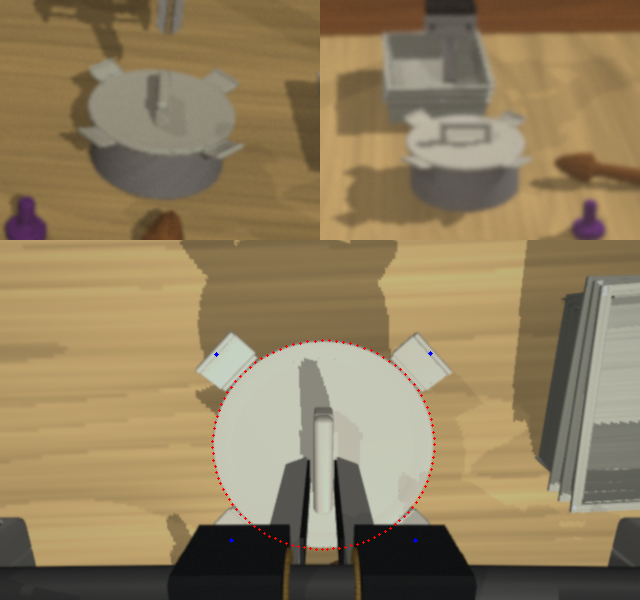

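The lid sits home: its flange overlays the circle about (544, 212) at z = 76. I press the tabs with closed fingers, starting with tab 2.

servo_tool(
  deltas=[
    [0,0,-0.94,-0.21,0.34,0,0],
    [0,0,-0.94,-0.21,0.34,-0.3,0],
    [0,0,-0.94,-0.21,0.34,-0.3,0],
    [0,0,-0.94,-0.21,0.34,-0.4,0],
    [0,0,-0.94,-0.21,0.34,-0.4,0],
    [0,0,-0.93,-0.21,0.33,-0.4,0],
    [0,0,0,0,0,0,0],
    [0,0,0,0,0,0,0],
  ],
)

```text
time: 29.3
tcp_pos: [469.9, 293.0, 99.0]
orientation: [-0.26, 0.658, 0.26, 0.657]
contact_force: [0.6, -0.4, 0.8]
finger_gap: 0.4
```

servo_tool(
  deltas=[
    [0,0,0,-0.03,0,-0.4,0],
    [0,0,0,0,0,-0.25,0],
    [0,0,0,0,0,-0.2,0],
    [0,0,0,0,0,-0.15,0],
    [0,0,0,0,0,0,0],
  ],
)

```text
time: 29.8
tcp_pos: [468.1, 292.6, 59.0]
orientation: [-0.259, 0.659, 0.259, 0.657]
contact_force: [-0.4, -0.2, -0.1]
finger_gap: 0.5
```

servo_tool(
  deltas=[
    [0,0,0,0,0,0.5,0],
    [0,0,0,0,0,0.5,0],
    [0,0,0,-0.05,-0.8,0,0],
    [0,0,0,-0.05,-0.8,0,0],
    [0,0,0,-0.05,-0.8,0,0],
    [0,0,0,-0.05,-0.8,0,0],
    [0,0,0,-0.02,-0.8,0,0],
    [0,0,0,0,0,0,0],
  ],
)

```text
time: 30.6
tcp_pos: [459.5, 130.4, 100.1]
orientation: [-0.258, 0.659, 0.257, 0.658]
contact_force: [-0.3, 1.3, 0.6]
finger_gap: 0.4
```

servo_tool(
  deltas=[
    [0,0,0,0,0,-0.4,0],
    [0,0,0,0,0,-0.25,0],
    [0,0,0,0,0,0,0],
  ],
)

```text
time: 30.9
tcp_pos: [459.1, 133.6, 72.9]
orientation: [-0.259, 0.659, 0.259, 0.657]
contact_force: [-0.5, -1.0, 1.5]
finger_gap: 0.4
```

servo_tool(
  deltas=[
    [0,0,0,0,0,-0.2,0],
    [0,0,0,0,0,-0.16,0],
    [0,0,0,0,0,0,0],
  ],
)

```text
time: 31.2
tcp_pos: [459.1, 133.7, 58.5]
orientation: [-0.259, 0.659, 0.259, 0.657]
contact_force: [-0.5, 0.2, 0.7]
finger_gap: 0.0
```

servo_tool(
  deltas=[
    [0,0,0,0,0,0.5,0],
    [0,0,0,0,0,0.5,0],
    [0,0,0,0.8,-0.01,0,0],
    [0,0,0,0.8,-0.01,0,0],
    [0,0,0,0.8,-0.01,0,0],
    [0,0,0,0.8,-0.01,0,0],
    [0,0,0,0.82,-0.02,0,0],
    [0,0,0,0,0,0,0],
  ],
)

```text
time: 32.0
tcp_pos: [625.3, 130.9, 99.1]
orientation: [-0.259, 0.657, 0.258, 0.66]
contact_force: [-0.2, -0.7, 0.0]
finger_gap: 0.1
```

servo_tool(
  deltas=[
    [0,0,0,0,0,-0.4,0],
    [0,0,0,0,0,-0.3,0],
    [0,0,0,0,0,0,0],
  ],
)

```text
time: 32.3
tcp_pos: [619.2, 130.9, 70.0]
orientation: [-0.258, 0.659, 0.259, 0.657]
contact_force: [-0.2, -0.3, -0.2]
finger_gap: 0.2
```

servo_tool(
  deltas=[
    [0,0,0,0,0,-0.15,0],
    [0,0,0,0,0,-0.16,0],
    [0,0,0,0,0,0,0],
  ],
)

```text
time: 32.6
tcp_pos: [619.3, 131.0, 58.0]
orientation: [-0.258, 0.659, 0.259, 0.657]
contact_force: [-0.1, 0.1, 0.2]
finger_gap: 0.6
```

servo_tool(
  deltas=[
    [0,0,0,0,0,0.5,0],
    [0,0,0,0,0,0.5,0],
    [0,0,0,0.04,0.8,0,0],
    [0,0,0,0.04,0.8,0,0],
    [0,0,0,0.04,0.8,0,0],
    [0,0,0,0.05,0.8,0,0],
    [0,0,0,0.05,0.8,0,0],
    [0,0,0,0,0,0,0],
  ],
)

```text
time: 33.4
tcp_pos: [629.2, 295.2, 98.9]
orientation: [-0.259, 0.657, 0.261, 0.658]
contact_force: [0.5, 0.5, 0.5]
finger_gap: 0.0
```

servo_tool(
  deltas=[
    [0,0,0,0,0,-0.4,0],
    [0,0,0,0,0,-0.3,0],
    [0,0,0,0,0,0,0],
  ],
)

```text
time: 33.7
tcp_pos: [629.3, 290.8, 69.7]
orientation: [-0.258, 0.658, 0.259, 0.658]
contact_force: [1.6, 1.8, -0.5]
finger_gap: 0.4
```

servo_tool(
  deltas=[
    [0,0,0,0,0,-0.15,0],
    [0,0,0,0,0,-0.16,0],
    [0,0,0,0,0,0,0],
  ],
)

```text
time: 34.0
tcp_pos: [628.3, 289.8, 57.4]
orientation: [-0.259, 0.659, 0.258, 0.657]
contact_force: [-0.4, -0.1, 1.1]
finger_gap: 0.6
```

servo_tool(
  deltas=[
    [0,0,0,0,0,0.8,0],
    [0,0,0,0,0,0.8,0],
    [0,0,0,-0.5,-0.5,0.8,0],
    [0,0,0,-0.7,-0.6,0,0],
    [0,0,0,-0.7,-0.6,0,0],
    [0,0,0,-0.7,-0.6,0,0],
    [0,0,0,-0.7,-0.6,0,0],
    [0,0,0,0,0,0,0],
  ],
)

```text
time: 34.8
tcp_pos: [492.4, 172.1, 154.6]
orientation: [-0.258, 0.66, 0.258, 0.656]
contact_force: [-0.2, -0.1, -0.5]
finger_gap: 0.6
```

```bash
python3 - <<'E'
from h import *
d=shot('wrist','wrist11');s=shot('side','side11');c=shot('scene','scene11')
print(get_obs()['tcp_pos'])
w=cv2.imread('pics/wrist11.png');a=cv2.imread('pics/scene11.png')[210:310,350:470];b=cv2.imread('pics/side11.png')[160:260,270:390]
cv2.imwrite('pics/w11m.png',np.vstack([np.hstack([cv2.resize(a,(400,333)),cv2.resize(b,(400,333))]),np.hstack([cv2.resize(w,(356,267)),np.zeros((267,444,3),np.uint8)])]))
E
```

```text
[498.20768966 175.0503327  155.15013983]
```

View pics/w11m.png

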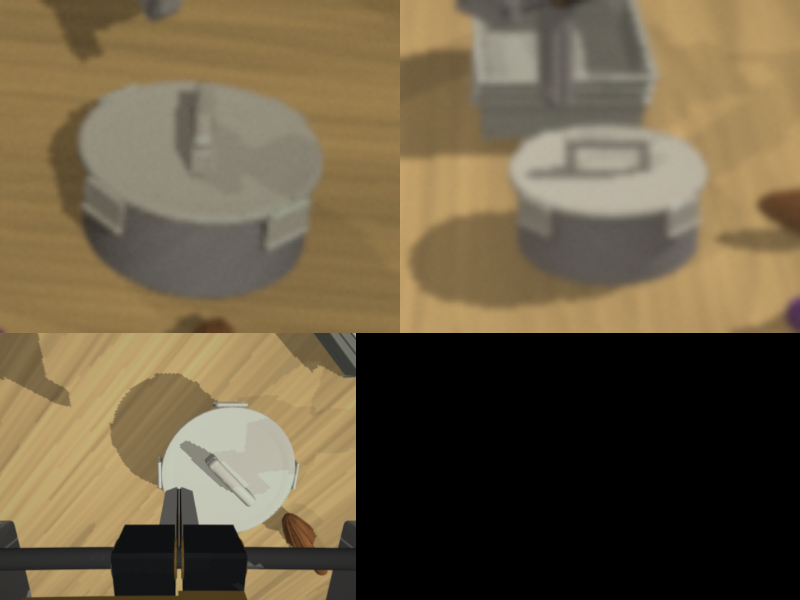

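All four tabs hang down along the wall: scene shows tabs 1 and 4, side shows 3 and 4, and wrist shows three edge-on, including tab 2. The lid is flat, and the arm is clear.

servo_tool(
  deltas=[
    [0,0,0,0,0,0.5,0],
    [0,0,0,0,0,0,0],
    [0,0,0,0,0,0,0],
    [0,0,0,0,0,0,0],
  ],
)

```text
time: 35.35
tcp_pos: [497.5, 175.3, 173.8]
orientation: [-0.259, 0.658, 0.259, 0.658]
contact_force: [-0.2, -0.4, 0.0]
finger_gap: 0.4
```

```bash
python3 -c "
from rig import *
print(get_obs()['contact_force'],sign_off())"
```

```text
the job is handed in; nothing more can be done
[-0.24283674 -0.44624893  0.00215353] None
```

All five wooden stamps stand upright in a ring on the tin's floor, the white lid is home on the rim, and all four tabs were pressed down. I handed the job in at about 35 s of the 210 s allowed. The purple stamp and the pink lid were left alone, and I steered clear of the bystanders.

- **Stamps:** a wrist and scene picture taken after the last placement showed all five upright in the tin.
- **Lid:** after release, its flange overlay sat at about (544, 212) mm, with a flat contact of about 6 N up while seating. I had first put the lid 8 mm off in y from the scene camera; the wrist view corrected that before the grasp.
- **Tabs:** the last pictures show all four hanging straight down along the wall. The wrist force readings during the presses stayed near zero (within about 2 N), so the pictures are the only evidence that they snapped.
- **End state:** the gripper was clear above the lid, with wrist force about 0.

I did not measure the bystanders again at the end. I saw no stamp knocked aside during the run.

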